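# Settle the bedside for the night

### The arm

A 6-joint arm with a two-finger parallel gripper is mounted at the origin on the work surface. World frame = base frame: x ahead of the robot, y to its left, z up, the work surface at z = 0. Lengths are in mm, angles in rad, forces in N, time in s.
With the tool pointing down it reaches from about 250 to 800 mm from the base axis. Payload 8.5 kg.
Tool frame: the origin (TCP) lies midway between the tips of the shut fingers; the grasp point (between the pads) lies 19 mm behind it (manip.tcp_to_grasp is the distance from the TCP to the grasp point, in mm); z points along the fingers, y is the line along which they close (so a half turn about z gives the same grasp; the last joint's range is limited). The gripper opens to 85 mm and grips with 20 to 120 N. Pads are 22 mm wide; open, the fingers measure 114 mm over their backs; the gripper's body (76 mm by 85 mm) begins 54 mm behind the grasp point. The pads swing forward as they close: fully open they stand 13 mm farther back than shut.
Start: joints at [-1.304, 0.238, -0.013, 1.319, 0, 1.571], TCP at [138.401, -506.383, 231.276] pointing down, gripper open.
Joint ranges: [-2.66, 2.66], [-1.03, 1.9], [-1.14, 1.46], [-1.82, 2.27], [-1.45, 1.34], [-3.14, 3.14]. Speed limits (rad/s): [2.22, 2.22, 2.79, 3.14, 3.14, 3.14].

### API

Orientations are given as a unit quaternion [w, x, y, z].
In Python, from station import manip gives the robot as it stands.
- The arm moves only by the shell command python3 -m crank 'ROWS' [FORCE]. ROWS is JSON, a list of rows, each a list of 3 entries, a list of its own where there are three numbers: the shift along the tool's x, y, z in m, then the turn about the tool's z in degrees, then the opening, from -1 (shut) to 1 (fully open). A call has 1 to 8 rows; each row is the pose to reach, as a shift and turn from the pose commanded when the call began, along the tool's axes at that moment; what a row does not reach only later rows make up. A row lasts 1/10 s, in which the tool goes at most 50 mm and 8.59 degrees, less where a joint would pass 70% of its speed; a pose out of reach is approached as far as the arm can. A call with a gripper value outside its range is refused whole. The fingers move at their own pace and stop on an object; FORCE is the grip in N (left out, the last holds). Time passes only in rows, so rows that repeat a pose let the fingers close. It gives the time, the measured TCP pose, the force, the opening and the grip force at its end, in the units of the state.
- manip.sense(): the state, without advancing time (a new reading comes with each control period).
- manip.get_image(name): name is "scene" or "top" or "wrist"; returns the picture (480x640x3 uint8, red, green, blue); there is no depth.
- manip.camera_info(name): a dict with "fx", "fy", "cx", "cy" (pixels), "pose" (4x4, takes a point from camera to world coordinates). Camera axes: x right, y down, z forward; pixel columns grow to the right and rows downward; lengths in mm; the calibration is good to about 2 mm. A picture is of the moment at which its call begins: read the wrist's pose just before it. camera_info takes no time and is no camera call; for the wrist camera it gives the pose at the moment of the call.
- manip.finish_job(): hands the job in; it is judged then, once.
The state is a dict: "time": time; "joint_pos": joint angles; "dq": joint speeds; "joint_torque": joint torques, N m; "ee_pos": TCP position; "orientation": TCP orientation; "force": force on the tool from outside, world axes, zero at the start; "wrist_torque": the same for the moment, N m; "width": finger opening in mm; "grasp_force": force on a finger pad.
Only numpy, scipy, OpenCV 4.12 (cv2) and the standard library are available. Lean on these libraries where they do the work, as an engineer would, in place of code of your own. Each camera call takes 0.05 s, during which the arm holds its last target. There are 200 camera calls.

### The job

Settle this bedside for the night: first arm the alarm clock by pressing down the raised, dotted end of its orange rocker, then tap the dome of the round night-light fully down to switch it on, and last put the lamp out by pressing down the raised, dotted end of the ivory rocker on its foot. Use a light fingertip each time: pick nothing up and do not shove the clock, night-light or lamp about. Leave the clock's long grey snooze key and everything else on the table alone.

Things in the scene. Friction and masses are not known exactly. Their poses are not given: they have to be found in the camera images.
- clock: white table alarm clock, loose, 420 g: 150 mm along its y, 60 mm deep along its x, body top 70 mm above the table. Origin: centre of its underside; z up; the dial is on its +x face. Along its top lie an orange rocker (towards its -y end) and the grey snooze key (towards its +y end).
- clock_rocker (a joint): the clock's orange alarm rocker, in rad: 0 = off (as it starts: the end towards the clock's -y stands raised, marked with a small dot), 0.28 = armed (that end pressed down, the other raised). It stays where it is left; pressing the raised end over takes about 2 N, then a soft stop: 3.5 N plus 2.5 N per mm for 4 mm.
- clock_rocker_press (a point): middle of the top face of the orange rocker's raised end (26 mm along the clock's x, 24 mm along its y), moving with it. Starts 81 mm above the table at the clock's x 0, y -55 mm; the face slopes up 0.40 rad towards the clock's -y, outer edge 85 mm above the table. Pressed over, this point is 78 mm and the outer edge 79 mm above the table. Pivot at 76 mm, y -42 mm.
- snooze_top (a point): middle of the top of the grey snooze key on the clock (32 x 62 mm, at the clock's y +34 mm, 76 mm above the table): to be left alone.
- snooze (a joint): the snooze key, in m: 0 = up, 0.004 = fully down; springs back, about 1.5 N to start moving and 4 N fully down. To be left alone.
- nightlight: round push night-light, loose, 225 g: blue puck of 90 mm diameter, 28 mm high, with a cream domed lens of 72 mm diameter rising out of it. Origin: centre of its underside, z up.
- dome (a joint): the night-light's lens, in m: 0 = off (up, as it starts), 0.005 = on (fully down). It stays where it is left; pushing it down takes about 2 N, then a soft stop: 3.5 N plus 2.5 N per mm for 4 mm.
- dome_top (a point): top centre of the lens, moving with it: starts 52 mm above the table, 47 mm when fully down. The middle 30 mm are nearly flat.
- lamp: bedside lamp that is lit, loose, 2.2 kg: oak foot 300 mm along its y, 110 mm along its x, 27 mm high; 14 mm black stem at its y +95 mm with a white conical shade, 172 mm wide below and 102 mm above, from 289 to 425 mm above the table; ivory rocker near the foot's -y end. Origin: centre of the foot's underside, z up.
- lamp_rocker (a joint): the lamp's ivory rocker, in rad: 0 = lamp on (as it starts: the end towards the lamp's -y, away from the stem, stands raised, marked with a small dot), 0.28 = lamp off (that end pressed down, the other raised). It stays where it is left; pressing the raised end over takes about 2 N, then a soft stop: 3.5 N plus 2.5 N per mm for 4 mm.
- lamp_rocker_press (a point): middle of the top face of the ivory rocker's raised end (26 mm along the lamp's x, 24 mm along its y), moving with it. Starts 38 mm above the table at the lamp's x 0, y -113 mm; the face slopes up 0.40 rad towards the lamp's -y, outer edge 42 mm above the table. Pressed over, this point is 35 mm and the outer edge 36 mm above the table. Pivot at 33 mm, y -100 mm.
- mug: blue mug, 80 mm diameter, 90 mm high, handle on its +y side; bystander, origin at the centre of its underside.
- carafe: green glass bottle with a wooden cap, 72 mm diameter, 200 mm high; bystander, origin at the centre of its underside.
- jar: white jar with a green lid, 60 mm diameter, 50 mm high; bystander, origin at the centre of its underside.
- tissues: grey tissue box, 120 x 130 x 90 mm high; bystander, origin at the centre of its underside.
- book: green hardback lying flat, 148 mm along x, 210 mm along y, 28 mm thick; bystander, origin at the centre of its underside.
- phone: black telephone, 72 x 150 x 9 mm, lying on the book; bystander, origin at the centre of its underside.
- glasses_case: brown spectacles case, 62 mm along x, 160 mm along y, 36 mm high; bystander, origin at the centre of its underside.
Not all that is in view belongs to the job. There is more than one size of the nightlight; the job needs the middle-sized.

How it is judged (in metres and radians):
On the way, in this order (a step that is already met when the one before it is completed fails the run):
1. the clock's orange rocker is pressed over, with the night-light still off and the lamp still on (value of joint clock_rocker above 0.2 rad and value of joint dome below 0.001 m and value of joint lamp_rocker below 0.05 rad), for 0.1 s.
2. the night-light's dome is pushed down, with the alarm armed and the lamp still on (value of joint clock_rocker above 0.2 rad and value of joint dome above 0.0035 m and value of joint lamp_rocker below 0.05 rad), for 0.1 s.
3. the lamp's ivory rocker is pressed over, with the alarm armed and the night-light on (value of joint each of clock_rocker, lamp_rocker above 0.2 rad and value of joint dome above 0.0035 m), for 0.1 s.
At the end, for the whole second after the job is handed in: Clock rocker over 0.20 rad, night-light lens over 3.5 mm down, lamp rocker over 0.20 rad, snooze key up (under 1 mm); clock, night-light and lamp upright within 0.05 rad and at rest; they and all bystanders within 20 mm of where they started (all of step 3 and value of joint snooze below 0.001 m and distance of each of clock, nightlight, lamp, mug, carafe, jar, tissues, book, phone, glasses_case from where it was at the start of the episode below 0.02 m and angle between each of clock, nightlight, lamp's own z axis and vertical below 0.05 rad and linear speed of each of clock, nightlight, lamp below 0.02 m/s); the robot touches nothing.
It fails at once if out of order: the night-light went on before the alarm was armed, or the lamp was put out while the night-light was off ((value of joint dome above 0.0025 m and value of joint clock_rocker below 0.14 rad) or (value of joint lamp_rocker above 0.14 rad and value of joint dome below 0.0025 m)).
It fails at once if the snooze key was pressed (2 mm) (value of joint snooze above 0.002 m).
It fails at once if the clock, night-light or lamp was pressed harder than 20 N (contact force between any of the fingers, the arm and clock above 20 N or contact force between any of the fingers, the arm and nightlight above 20 N or contact force between any of the fingers, the arm and lamp above 20 N).
It fails at once if the clock, night-light or lamp was lifted (8 mm), tipped (0.2 rad) or shoved more than 20 mm (height (world z) of any of clock, nightlight, lamp above 0.008 m or angle between any of clock, nightlight, lamp's own z axis and vertical above 0.2 rad or distance of any of clock, nightlight, lamp from where it was at the start of the episode above 0.02 m).
It fails at once if a bystander was moved more than 20 mm or knocked over (distance of any of mug, carafe, jar, tissues, book, phone, glasses_case from where it was at the start of the episode above 0.02 m or angle between any of mug, carafe, jar, tissues, book, phone, glasses_case's own z axis and vertical above 0.3 rad).
It also fails if it takes over 48 s, if anything falls off the work surface, if the arm or the gripper's body presses on something with over 40 N, if the wrist force passes 120 N, or if a joint passes its speed limit or range.

## Working session

There is one attempt and no reset: what is moved stays moved. The work goes in short steps, Python scripts to look and compute and a shell command to move; the robot and the scene stay as the last step left them, time stands still between calls to the robot, and variables do not carry over. Pictures are saved under pics/ and viewed, at most 10 in all, crops included, and the job is handed in when it is done.

```bash
ls; mkdir -p pics; python3 - <<'E'
from station import manip
import cv2,numpy as np
for n in("top","scene"):
    i=manip.get_image(n);cv2.imwrite(f"pics/{n}0.png",i[:,:,::-1])
    c=manip.camera_info(n);print(n,c['fx'],c['fy'],c['cx'],c['cy'],np.round(c['pose'],3).tolist())
s=manip.sense();print(s['ee_pos'],s['orientation'],s['force'],s['time'])
c=manip.camera_info('wrist');print(c['fx'],np.round(c['pose'],3).tolist())
E
```

```text
pics
top 470.4537177384566 470.4537177384566 316.3926785372468 246.99995142176752 [[0.019, -0.987, 0.16, 373.875], [-1.0, -0.019, 0.002, -45.905], [0.001, -0.16, -0.987, 1184.035], [0.0, 0.0, 0.0, 1.0]]
scene 510.994678303523 510.994678303523 326.11587222284595 239.8881242719165 [[0.491, 0.676, -0.549, 1136.015], [0.871, -0.389, 0.301, -359.941], [-0.01, -0.626, -0.78, 880.992], [0.0, 0.0, 0.0, 1.0]]
[ 138.29707539 -506.07926296  230.73588694] [-6.34913087e-04  9.91116238e-01  1.32996956e-01 -9.88693280e-05] [ 0.08185647 -0.06660469 -0.0829236 ] 0.1
371.8595574039365 [[0.263, -0.912, -0.315, 220.067], [-0.965, -0.249, -0.086, -484.289], [-0.0, 0.326, -0.945, 373.959], [0.0, 0.0, 0.0, 1.0]]
```

View pics/top0.png

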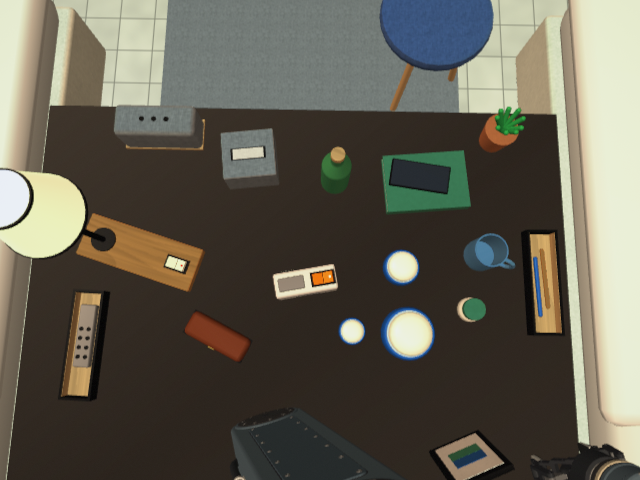

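View pics/scene0.png

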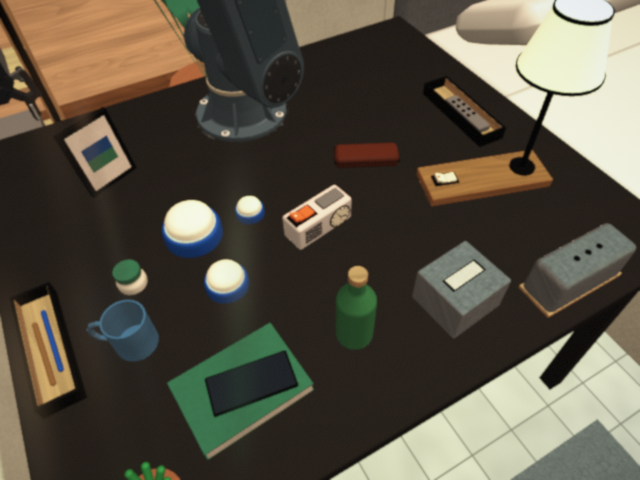

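Top picture: the clock is at about (305,281), its orange rocker at (322,278), and the lamp's ivory rocker at (176,264). There are three night-lights: small (352,331), middle (401,267) and large (408,333). The one at (401,267) is the middle-sized. I'll confirm it in an enlarged crop and measure from that.

```bash
python3 - <<'E'
import cv2,numpy as np
i=cv2.imread("pics/top0.png")
a=cv2.resize(i[225:365,260:460],None,fx=4,fy=4,interpolation=cv2.INTER_CUBIC)
cv2.imwrite("pics/cropA.png",a)
b=cv2.resize(i[205:300,70:210],None,fx=5.5,fy=5.5,interpolation=cv2.INTER_CUBIC)
cv2.imwrite("pics/cropB.png",b)
E
cat > h.py <<'E'
from station import manip
import numpy as np
from scipy.spatial.transform import Rotation as R
def px2w(n,u,v,z,c=None):
    c=c or manip.camera_info(n);P=np.array(c['pose'])
    d=P[:3,:3]@[(u-c['cx'])/c['fx'],(v-c['cy'])/c['fy'],1]
    return P[:3,3]+d*(z-P[2,3])/d[2]
def w2px(n,p):
    c=manip.camera_info(n);P=np.array(c['pose']);q=P[:3,:3].T@(np.array(p)-P[:3,3])
    return np.array([c['cx']+c['fx']*q[0]/q[2],c['cy']+c['fy']*q[1]/q[2]])
def totool(p):
    s=manip.sense();w,x,y,z=s['orientation'];r=R.from_quat([x,y,z,w])
    return r.inv().apply(np.array(p)-s['ee_pos'])
E
```

```text
(no output)
```

View pics/cropA.png

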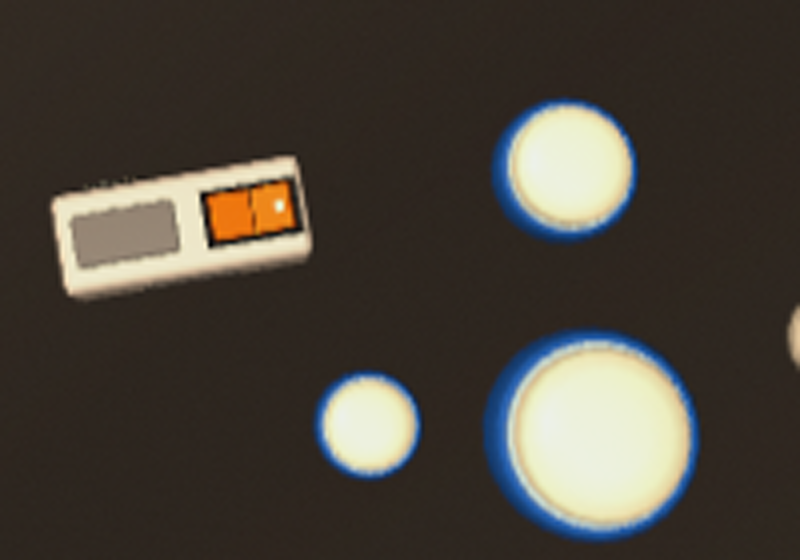

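View pics/cropB.png

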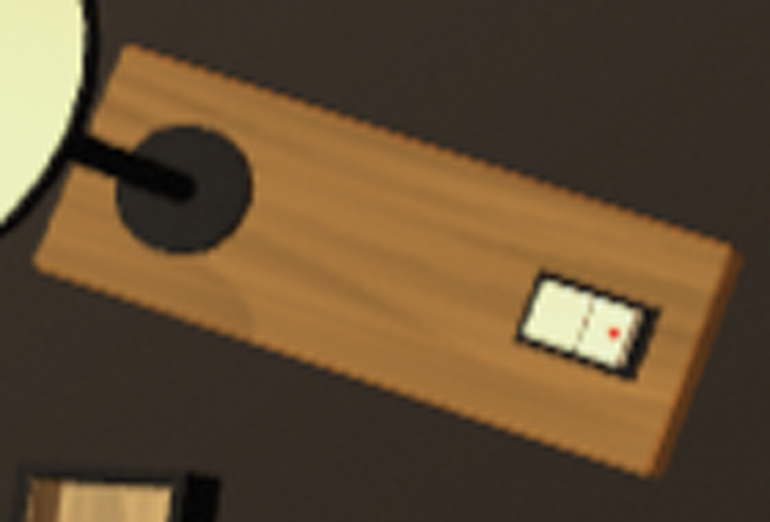

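The crops confirm the middle night-light: crop A (572,166), puck about 144 px wide at ×4, which matches 90 mm. The dotted orange end is at crop A (273,207). The dotted ivory end is at crop B (609,330). Next I compute positions.

```bash
python3 - <<'E'
from h import *
A=lambda x,y:(260+x/4,225+y/4)
B=lambda x,y:(70+x/5.5,205+y/5.5)
f=lambda p,z:np.round(px2w('top',*p,z),1)
ck=f(A(273,207),81); sn=f(A(124,234),76); d=ck-sn
print("clock",ck,"snooze",sn,"dist(89)",np.hypot(*d[:2]),"yaw of +y",np.degrees(np.arctan2(-d[1],-d[0])))
print("nl puck",f(A(564,170),24),"lens",f(A(572,166),40))
print("lamp press",f(B(609,331),38),"pivotline",f(B(584,324),33), "stem base",f(B(184,190),30))
for p,z in((ck,81),(f(B(609,331),38),38),(f(A(570,167),40),52)): print("scene px",w2px('scene',[p[0],p[1],z]))
a=f(B(130,45),27);b=f(B(735,245),27);c=f(B(655,475),27);e=f(B(35,265),27)
print("foot",a,b,c,e,"ctr",(a+b+c+e)/4)
y=(a-b)[:2]+(e-c)[:2]
print(np.degrees(np.arctan2(y[1],y[0])))
E
```

```text
clock [482.1 -73.2  81. ] snooze [465.   14.2  76. ] dist(89) 89.05711650396054 yaw of +y 101.07020257793937
nl puck [ 514.1 -254.7   24. ] lens [ 514.7 -256.7   40. ]
lamp press [507.9 287.8  38. ] pivotline [511.4 300.6  33. ] stem base [569.4 486.6  30. ]
scene px [295.92656582 214.76033996]
scene px [438.97705413 176.47384924]
scene px [222.89391553 269.00181423]
foot [636.7 518.8  27. ] [549.4 236.6  27. ] [445.  266.3  27. ] [534.2 552.1  27. ] ctr [541.325 393.45   27.   ]
72.73791976826163
```

```bash
python3 -m crank '[[[0.04,-0.03,0.01],-8,-1],[[0.08,-0.06,0.02],-16,-1],[[0.12,-0.088,0.03],-24,-1],[[0.16,-0.116,0.03],-32,-1],[[0.20,-0.145,0.04],-40,-1],[[0.24,-0.174,0.04],-48,-1],[[0.28,-0.203,0.05],-56,-1],[[0.32,-0.232,0.05],-64,-1]]' 20
python3 - <<'E'
from h import *
print(totool([482.7,-76.1,110]),manip.sense()['joint_pos'])
s=manip.sense();w,x,y,z=s['orientation'];print(np.degrees(2*np.arctan2(y,x)))
E
```

```text
time: 0.9
ee_pos: [386.1, -196.3, 180.4]
orientation: [-0.001, 0.768, 0.64, -0.0]
force: [1.3, -0.8, -0.5]
width: -0.1
grasp_force: 0.0
[135.64426698  73.42608819  70.38690236] [-4.70391153e-01  1.07685731e-01 -3.10780413e-01  1.15360465e+00
 -4.46027143e-06  1.28184808e+00]
79.60408758849373
```

```bash
python3 -m crank '[[[0.04,0.022,0.02],-7,-1],[[0.08,0.044,0.04],-14,-1],[[0.12,0.066,0.055],-21,-1],[[0.135,0.073,0.06],-21.5,-1],[[0.135,0.073,0.06],-21.5,-1],[[0.135,0.073,0.06],-21.5,-1]]'
python3 - <<'E'
from h import *
import cv2
print(totool([482.7,-76.1,79]))
s=manip.sense();w,x,y,z=s['orientation'];print(np.degrees(2*np.arctan2(y,x)))
cv2.imwrite("pics/w1.png",manip.get_image('wrist')[:,:,::-1])
print(manip.sense()['force'],w2px('wrist',[482.1,-73.2,81]),w2px('wrist',[465,14.2,76]))
E
```

```text
time: 1.5
ee_pos: [482.1, -79.2, 121.1]
orientation: [-0.0, 0.637, 0.771, -0.0]
force: [0.3, -0.0, -0.5]
width: 0.0
grasp_force: 0.0
[ 2.93952103  1.20480735 42.05276383]
100.81179017527751
[-0.04252794  0.60020707  0.24306914] [320.45187106 264.25244253] [319.59347478  84.76561819]
```

View pics/w1.png

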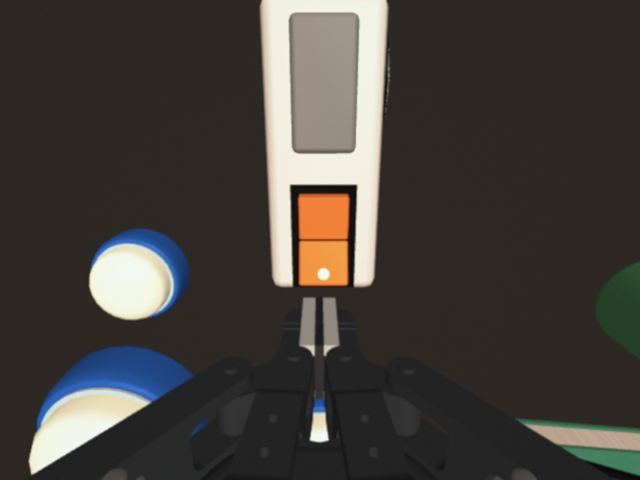

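Wrist picture: the dotted end is centred at (323,263), predicted (320,264), so the fix is good. I'll descend gently.

```bash
python3 -m crank '[[[0.003,0.002,0.015],0,-1],[[0.003,0.002,0.03],0,-1],[[0.003,0.002,0.034],0,-1],[[0.003,0.002,0.037],0,-1],[[0.003,0.002,0.039],0,-1],[[0.003,0.002,0.041],0,-1],[[0.003,0.002,0.042],0,-1],[[0.003,0.002,0.042],0,-1]]'
```

```text
time: 2.35
ee_pos: [484.4, -76.0, 79.5]
orientation: [0.0, 0.638, 0.77, 0.0]
force: [0.1, -0.8, 1.3]
width: 0.1
grasp_force: 0.8
```

```bash
python3 -m crank '[[[0,0,0.001],0,-1],[[0,0,0.002],0,-1],[[0,0,0.0025],0,-1],[[0,0,0.0025],0,-1]]'
```

```text
time: 2.75
ee_pos: [484.5, -76.0, 77.2]
orientation: [0.0, 0.637, 0.77, 0.0]
force: [-0.9, -1.7, 7.0]
width: 0.1
grasp_force: 3.3
```

7 N means it is on the soft stop. I'll lift and check.

```bash
python3 -m crank '[[[0,0,-0.01],0,-1],[[-0.01,0,-0.04],0,-1],[[-0.02,0,-0.05],0,-1],[[-0.02,0,-0.05],0,-1]]'
python3 - <<'E'
from h import *
import cv2
i=manip.get_image('wrist')[:,:,::-1]
t=manip.get_image('top')[:,:,::-1]
a=cv2.resize(i[0:300,180:480],(500,500)); b=cv2.resize(t[225:300,265:340],(300,500))
cv2.imwrite("pics/w2.png",cv2.hconcat([a,b]))
print(totool([514.5,-256,60]),manip.sense()['joint_pos'])
E
```

```text
time: 3.15
ee_pos: [489.0, -96.5, 128.2]
orientation: [0.001, 0.638, 0.77, 0.001]
force: [-0.6, 0.1, -0.7]
width: -0.2
grasp_force: 0.0
[-162.66383348   -3.3095183    66.19551373] [-1.93922590e-01  2.50692328e-01 -2.76480255e-01  1.04418487e+00
  3.97365974e-04  1.18928021e+00]
```

View pics/w2.png

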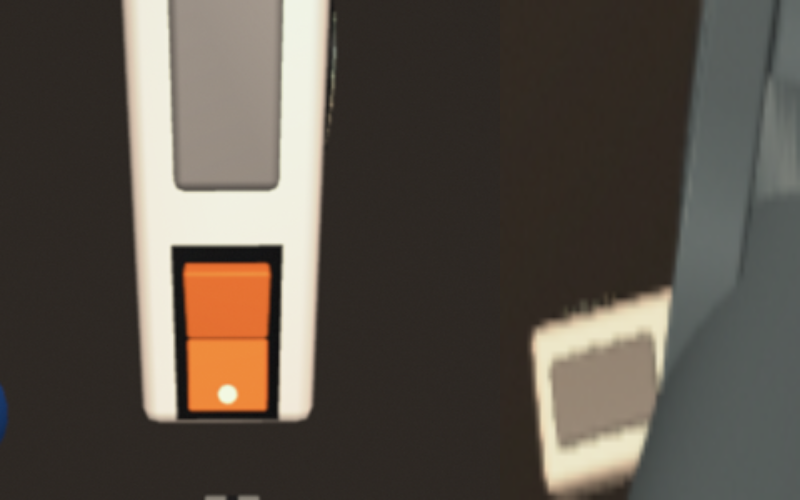

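The orange rocker is over: the inner end now shows its raised edge (≈(228,270)) and the dotted end lies flat. Next, the night-light.

```bash
python3 -m crank '[[[-0.045,-0.001,0],0,-1],[[-0.09,-0.002,0],0,-1],[[-0.135,-0.003,0.01],0,-1],[[-0.163,-0.003,0.03],0,-1],[[-0.163,-0.003,0.055],0,-1],[[-0.163,-0.003,0.066],0,-1],[[-0.163,-0.003,0.066],0,-1],[[-0.163,-0.003,0.066],0,-1]]'
```

```text
time: 4.05
ee_pos: [515.3, -255.5, 60.9]
orientation: [-0.0, 0.637, 0.771, 0.0]
force: [1.0, 0.1, -0.8]
width: -0.1
grasp_force: 0.0
```

```bash
python3 -m crank '[[[0,0,0.006],0,-1],[[0,0,0.009],0,-1],[[0,0,0.011],0,-1],[[0,0,0.0125],0,-1],[[0,0,0.014],0,-1],[[0,0,0.015],0,-1],[[0,0,0.0155],0,-1],[[0,0,0.0155],0,-1]]'
```

```text
time: 4.85
ee_pos: [515.6, -256.3, 45.7]
orientation: [0.0, 0.637, 0.77, 0.0]
force: [0.8, 2.4, 6.7]
width: -0.1
grasp_force: 3.1
```

```bash
python3 -m crank '[[[0,0,-0.02],0,-1],[[0,0,-0.06],0,-1],[[0.02,0,-0.1],0,-1],[[0.065,0,-0.105],0,-1],[[0.11,0,-0.105],0,-1],[[0.155,0,-0.105],0,-1],[[0.2,0,-0.105],0,-1],[[0.2,0,-0.105],0,-1]]'
python3 - <<'E'
from h import *
import cv2
t=manip.get_image('scene')[:,:,::-1]
cv2.imwrite("pics/s2.png",t)
print(totool([507,285,100]),px2w('top',337,190,0),px2w('top',248,185,0),manip.sense()['joint_pos'])
E
```

```text
time: 5.65
ee_pos: [476.2, -56.0, 150.3]
orientation: [-0.001, 0.636, 0.772, -0.0]
force: [-0.2, -0.2, 0.2]
width: 0.4
grasp_force: 0.0
[330.86910319  94.68987677  50.3949813 ] [716.68890873 -94.56844455   0.        ] [725.6897519  137.37316831   0.        ] [-1.20588525e-01  2.06256347e-01 -2.69784045e-01  1.09502617e+00
 -9.39382351e-05  1.25816360e+00]
```

View pics/s2.png

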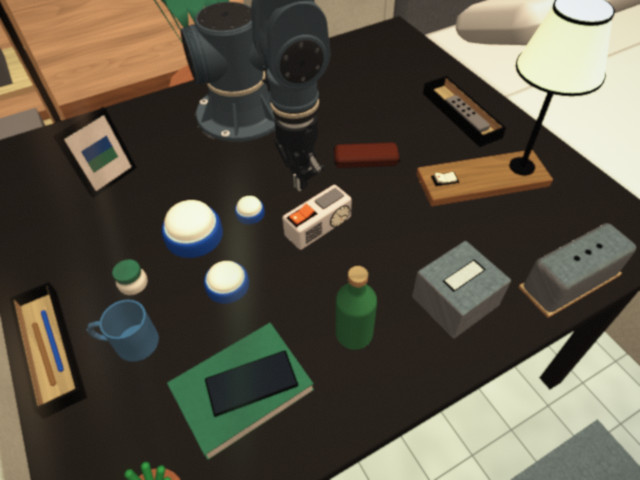

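Nothing has been displaced (clock (318,216), night-light (226,278)). On to the lamp at height.

```bash
python3 -m crank '[[[0.045,0.013,0],4,-1],[[0.09,0.026,0],8,-1],[[0.135,0.039,0],12,-1],[[0.18,0.052,0],16,-1],[[0.225,0.065,0],20,-1],[[0.26,0.075,0],24,-1],[[0.28,0.08,0.01],28,-1],[[0.28,0.08,0.01],28,-1]]'
python3 - <<'E'
from h import *
import cv2
i=manip.get_image('wrist')[:,:,::-1]
cv2.imwrite("pics/w3.png",i)
print(totool([507,285,100]),w2px('wrist',[507.9,287.8,38]))
s=manip.sense();w,x,y,z=s['orientation'];print(np.degrees(2*np.arctan2(y,x)),s['ee_pos'])
E
```

```text
time: 6.5
ee_pos: [504.4, 231.5, 138.8]
orientation: [-0.0, 0.805, 0.593, -0.001]
force: [0.1, -1.0, 1.0]
width: 0.2
grasp_force: 0.0
[ 53.26317308 -13.48386253  39.2429649 ] [297.05766404 156.57796102]
72.87535251658291 [504.25660292 230.17016106 139.30588994]
```

View pics/w3.png

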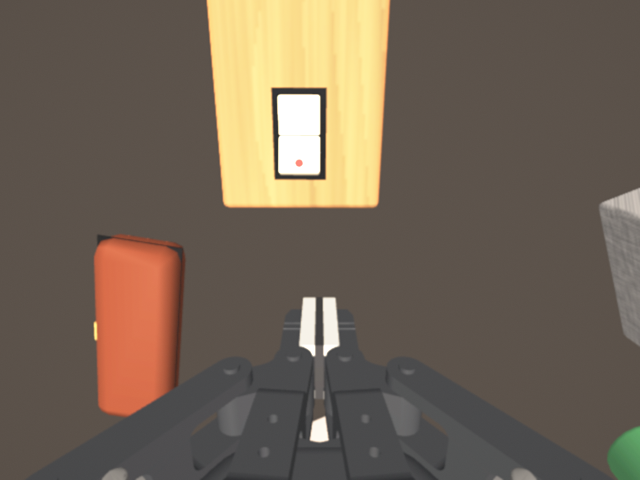

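The dotted ivory end is at (299,155), predicted (297,157), so the fix holds. Approach to 50 mm.

```bash
python3 -m crank '[[[0.03,-0.007,0.01],0,-1],[[0.053,-0.0125,0.03],0,-1],[[0.053,-0.0125,0.06],0,-1],[[0.053,-0.0125,0.085],0,-1],[[0.053,-0.0125,0.089],0,-1],[[0.053,-0.0125,0.089],0,-1],[[0.053,-0.0125,0.089],0,-1]]'
```

```text
time: 7.25
ee_pos: [508.9, 284.1, 52.7]
orientation: [0.0, 0.805, 0.593, 0.001]
force: [-0.1, 0.4, -0.3]
width: -0.1
grasp_force: 0.0
```

```bash
python3 -m crank '[[[0,0,0.007],0,-1],[[0,0,0.01],0,-1],[[0,0,0.012],0,-1],[[0,0,0.014],0,-1],[[0,0,0.0155],0,-1],[[0,0,0.017],0,-1],[[0,0,0.0175],0,-1],[[0,0,0.0175],0,-1]]'
```

```text
time: 8.05
ee_pos: [507.9, 284.5, 34.1]
orientation: [0.0, 0.805, 0.593, 0.0]
force: [-1.0, -2.6, 7.1]
width: -0.2
grasp_force: 3.4
```

```bash
python3 -m crank '[[[0,0,-0.015],0,-1],[[-0.02,0,-0.05],0,-1],[[-0.05,0,-0.09],0,-1],[[-0.09,0,-0.1],0,-1],[[-0.09,0,-0.1],0,-1],[[-0.09,0,-0.1],0,-1]]'
python3 - <<'E'
from h import *
import cv2
cv2.imwrite("pics/s3.png",manip.get_image('scene')[:,:,::-1])
w=manip.get_image('wrist')[:,:,::-1]; s=cv2.imread("pics/s3.png")
a=cv2.resize(w[0:240,180:420],(400,400)); b=cv2.resize(s[130:310,150:330],(400,400))
cv2.imwrite("pics/f.png",cv2.hconcat([a,b]))
E
```

```text
time: 8.65
ee_pos: [481.4, 198.3, 134.3]
orientation: [-0.0, 0.805, 0.593, 0.001]
force: [0.2, 0.4, -0.8]
width: -0.1
grasp_force: 0.0
```

View pics/f.png

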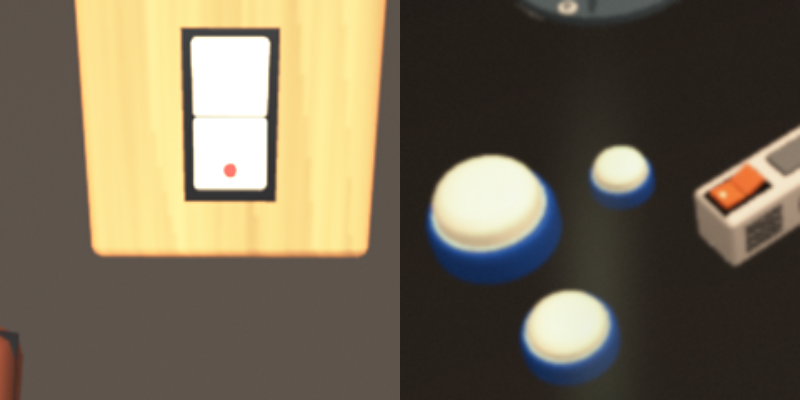

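View pics/s3.png

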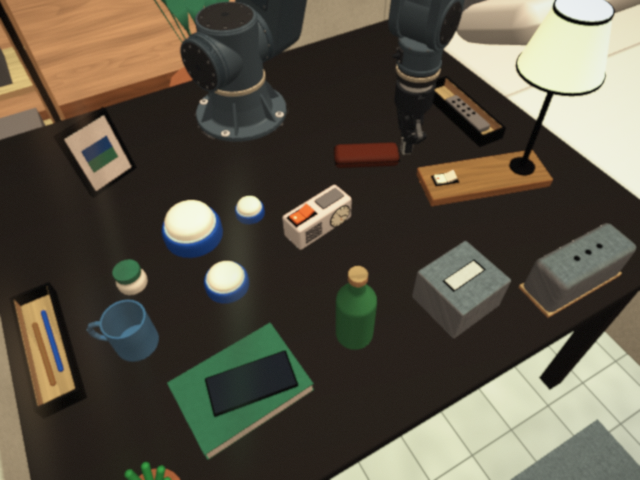

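Each press ended on its soft stop, at 77.2, 45.7 and 34.1 mm with about 7 N. The pictures show nothing shifted, and the arm is clear of everything, so I'm handing in.

```bash
python3 -c "
from station import manip
print(manip.finish_job())"
```

```text
the job is handed in; nothing more can be done
None
```

I pressed the clock rocker, the middle night-light's dome and the lamp rocker in that order, each to its soft stop at about 7 N; nothing looked moved in the last picture, and I handed the job in (no verdict came back).

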